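# Unbar the drawer unit and pull its drawer out to the stop

### The arm

A 7-joint arm with a two-finger parallel gripper is mounted at the origin on a cart in front of the work surface, level with it; the furniture and walls round the work are solid. World frame = base frame: x ahead of the robot, y to its left, z up, the work surface at z = 0. Lengths are in m, angles in rad, forces in N, time in s.
With the tool pointing down it reaches from about 0.4 to 0.9 m from the base axis. Payload 5.5 kg.
Tool frame: the origin (TCP) lies midway between the tips of the shut fingers; the grasp point (between the pads) lies 19 mm behind it (manip.grip_depth is the distance from the TCP to the grasp point, in m); z points along the fingers, y is the line along which they close (so a half turn about z gives the same grasp; the last joint's range is limited). The gripper opens to 92 mm and grips with 3 to 60 N. Pads are 19 mm wide; open, the fingers measure 130 mm over their backs; the gripper's body (75 mm by 190 mm) begins 47 mm behind the grasp point.
Start: joints at [0.263, 0.501, -0.427, 1.55, 0.221, 1.138, -0.21], TCP at [0.65, 0, 0.227] pointing down, gripper open.
Joint ranges: [-2.88, 2.88], [-0.31, 2.03], [-1.54, 1.56], [0.2, 2.42], [-1.41, 4.55], [0.19, 2.02], [-2.57, 2.57]. Speed limits (rad/s): [2.57, 2.57, 3.14, 3.14, 3.14, 3.14, 3.14].

### API

Orientations are given as a unit quaternion [x, y, z, w].
In Python, from bench import manip, effector, viewer gives the robot as it stands. Calls block until the motion is done:
- manip.move_pose(position, orientation): joint-space move of the TCP to a pose.
- manip.servo_line(position, ori=None, vel=0.15): straight line of the TCP; ori=None keeps the orientation; vel is the mean speed in m/s.
- manip.movej(angles): joint-space move.
- effector.open_jaws() and effector.close(f_grip=None): open the fingers fully, or close them until they stop; f_grip is the grip in N (None keeps the last).
- manip.sleep(seconds).
- manip.solve_ik(position, orientation): joint angles nearest the present ones, or None.
- viewer.get_image(name): name is "scene" or "side" or "wrist"; returns the picture (400x640x3 uint8, red, green, blue); there is no depth.
- viewer.get_calibration(name): a dict with "vfov" (degrees; the focal length in pixels is half the picture's height over the tangent of half this angle, whatever the lens; pixels are square), "cx", "cy" (the principal point, pixels), "eye" and "attitude" of the camera in the world. Camera axes: x right, y down, z forward; pixel columns grow to the right and rows downward; lengths in m; the calibration is good to about 2 mm. A picture is of the moment at which its call begins: read the wrist's pose just before it. get_calibration takes no time and is no camera call; for the wrist camera it gives the pose at the moment of the call.
A pose or a line that the arm cannot do raises manip.PlanningError and nothing moves.
- manip.hand_in(): hands the job in; it is judged then, once.
Readings, each from a call of its own:
- manip.current_clock(): time.
- manip.current_q(): joint angles.
- manip.current_joint_velocities(): joint speeds.
- manip.current_tau(): joint torques, N m.
- manip.current_tool_pos(): TCP position.
- manip.current_tcp_rot(): TCP orientation.
- manip.current_force(): force on the tool from outside, world axes, zero at the start.
- manip.current_wrist_torque(): the same for the moment, N m.
- manip.current_finger_gap(): finger opening in m.
- manip.current_gripper_force(): force on a finger pad.
Only numpy, scipy, OpenCV 4.12 (cv2) and the standard library are available. Lean on these libraries where they do the work, as an engineer would, in place of code of your own. Each camera call takes 0.05 s, during which the arm holds its last target. There are 200 camera calls.

### The job

I need to get at the assortment box in the barred drawer. Lift the locking bar up out of its two hooks and set it down grip upwards on top of the drawer unit, in front of the things that lie there, and move the solder spool aside on the mat, still standing, so that it is well out of the drawer's way; only then pull the drawer out as far as its stop and leave it open. Do not disturb those things, the solvent dispenser or the transformer.

Things in the scene. Friction and masses are not known exactly. Their poses are not given: they have to be found in the camera images.
- drawer_unit: Low grey sheet-steel drawer unit fixed on a 4 mm thick bench mat (top of the mat: world z = 4 mm), 170 deep (x) x 200 wide (y) x 100 mm high. Origin: centre of its underside, on the mat. Its own -x is its front, roughly towards the robot; the drawer runs out along -x. Flat top at z = 100 mm; along the top's rear edge (x = +82 to +85 mm) a back stop 13 mm high.
- left_hook (a point): Middle of the floor of the upturned J bracket outside the front's left (+y) end, 67 mm above the mat; the right one is its mirror image at -y. Open upwards; front lip 13 mm high above the floor, outer cheek 23 mm, 1.5 mm play round the bar. Brackets fill x = -110 to -85, |y| = 94 to 117, z = 58 to 92 mm of the unit. Axes as the unit's.
- unit_top (a point): Centre of the drawer unit's flat top, 100 mm above the mat: room for the bar. Axes as the unit's.
- drawer (a joint): Drawer travel in m: 0 shut, 0.11 at the stop. Friction about 2 N. Drawer front 184 wide (y) x 83 mm high (z = 12 to 95); outer face at x = -89 mm of the unit when shut. Fully out, the front face stands at x = -199 mm and the handle reaches x = -241 mm.
- drawer_handle (a point): Middle of the drawer's steel bow handle, on the axis of its 8 mm round bar: 46 mm above the mat, 38 mm in front of the drawer front (free gap of 34 mm behind the bar), level, bar along y, 100 mm wide over its legs (clear width between them about 80 mm). It moves with the drawer.
- locking_bar: Loose locking bar: 16 mm square steel tube, 217 mm long (its y), with a black moulded grip standing up in the middle, about 0.22 kg. Hangs across the drawer front in the two J brackets, above the handle, and holds the drawer shut. Origin: centre of the tube's underside; z points up through the grip. Must be raised 15 mm or more to clear the bracket lips.
- bar_grip (a point): On the bar's grip, 45 mm above the bar's underside. The grip is 30 mm wide along the bar (y), 14 mm thick (x) and reaches from 20 to 57 mm above the underside.
- solder_spool: Spool of solder wire standing on its flange in front of the drawer, diameter 55 mm, 50 mm high. Origin: centre of its underside.
- solvent_dispenser: White plastic solvent dispenser bottle with a blue top, diameter 67 mm, 112 mm high, standing to one side in front of the drawer unit. Origin: centre of its underside.
- transformer: Small mains transformer on a steel frame, 44 x 54 mm (x, y), 43 mm high, standing at the other side in front of the drawer unit. Origin: centre of its underside.
- wick_reel: Flat round plastic reel of desoldering wick, white with a blue label, diameter 41 mm, 15 mm high, lying on the rear half of the drawer unit's top. Origin: centre of its underside.
- fuse_box: Small orange carton of fuses, 30 x 48 mm (x, y), 22 mm high, standing on the rear half of the drawer unit's top. Origin: centre of its underside.

How it is judged:
On the way:
1. with the drawer still shut (travel under 20 mm), the bar is on top of the drawer unit and the spool is out of the drawer's way (value of joint drawer below 0.02 m and z of locking_bar in the frame of drawer_unit between 0.094 and 0.106 m and x of locking_bar in the frame of drawer_unit above -0.07 m and (y of solder_spool in the frame of drawer_unit above 0.119 m or y of solder_spool in the frame of drawer_unit below -0.119 m or x of solder_spool in the frame of drawer_unit below -0.268 m)), for 0.2 s.
At the end, for the whole second after the job is handed in: Drawer at its stop (104 mm or more out); bar resting level, grip up, on the drawer unit's top; spool standing, at rest, clear of the drawer's path (centre 119 mm or more beside the unit's middle line, or 268 mm in front of its centre); dispenser and transformer upright, moved under 20 mm (value of joint drawer above 0.104 m and velocity of joint drawer below 0.01 m/s and z of locking_bar in the frame of drawer_unit between 0.094 and 0.106 m and x of locking_bar in the frame of drawer_unit above -0.07 m and angle between each of locking_bar, solder_spool, solvent_dispenser, transformer's own z axis and vertical below 0.15 rad and linear speed of each of locking_bar, solder_spool below 0.02 m/s and height (world z) of solder_spool above -0.005 m and (y of solder_spool in the frame of drawer_unit above 0.119 m or y of solder_spool in the frame of drawer_unit below -0.119 m or x of solder_spool in the frame of drawer_unit below -0.268 m)); the robot touches nothing.
It fails at once if the solvent dispenser is pushed more than 20 mm or tipped (distance of solvent_dispenser from where it was at the start of the episode above 0.02 m or angle between solvent_dispenser's own z axis and vertical above 0.35 rad).
It fails at once if the transformer is pushed more than 20 mm or tipped (distance of transformer from where it was at the start of the episode above 0.02 m or angle between transformer's own z axis and vertical above 0.35 rad).
It fails at once if the solder spool is knocked over (angle between solder_spool's own z axis and vertical above 0.7 rad).
It fails at once if the wick reel or the fuse carton is pushed more than 20 mm (distance of any of wick_reel, fuse_box from where it was at the start of the episode above 0.02 m).
It also fails if it takes over 54 s, if anything falls off the work surface, if the arm or the gripper's body presses on something with over 40 N, if the wrist force passes 120 N, or if a joint passes its speed limit or range.

## Working session

There is one attempt and no reset: what is moved stays moved. The work goes in short steps, each a Python script; the robot and the scene stay as the last script left them, time stands still between calls to the robot, and variables do not carry over. Pictures are saved under pics/ and viewed, at most 10 in all, crops included, and the job is handed in when it is done.

```bash
mkdir -p pics; ls
python3 - <<'E'
from bench import manip, effector, viewer
import cv2,numpy as np
np.set_printoptions(precision=4,suppress=True)
for n in ("scene","side","wrist"):
    c=viewer.get_calibration(n);print(n,c)
    cv2.imwrite(f"pics/{n}0.png",viewer.get_image(n)[:,:,::-1])
print(manip.current_tcp_rot(),manip.current_clock())
a=[cv2.imread(f"pics/{n}0.png") for n in("scene","side")]
E
```

```text
pics
scene {'vfov': 53.23278562355205, 'cx': 319.9656594979732, 'cy': 200.39450376837846, 'eye': array([ 0.0918, -0.6555,  0.6235]), 'attitude': array([ 0.8297, -0.2254,  0.1457, -0.4895])}
side {'vfov': 50.43568394542404, 'cx': 320.5885536311009, 'cy': 192.05258379871552, 'eye': array([0.516 , 0.7316, 0.8421]), 'attitude': array([-0.041 ,  0.9397, -0.3392,  0.0148])}
wrist {'vfov': 58.01044641105401, 'cx': 322.76089602896025, 'cy': 201.82050432156683, 'eye': array([0.6498, 0.0813, 0.3832]), 'attitude': array([ 0.9885,  0.0001, -0.0004,  0.1511])}
[ 0.7071  0.7071 -0.0005 -0.0005] 0.15
```

View pics/scene0.png

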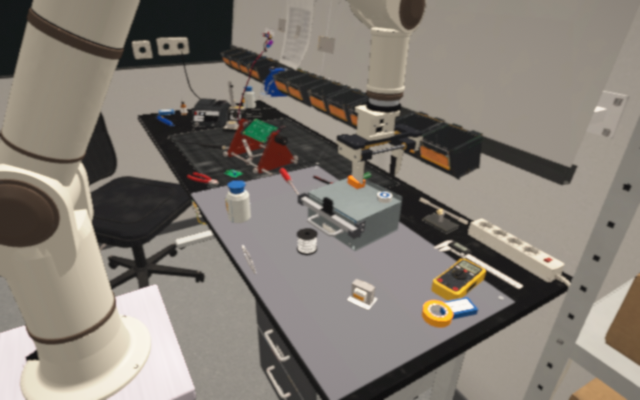

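View pics/side0.png

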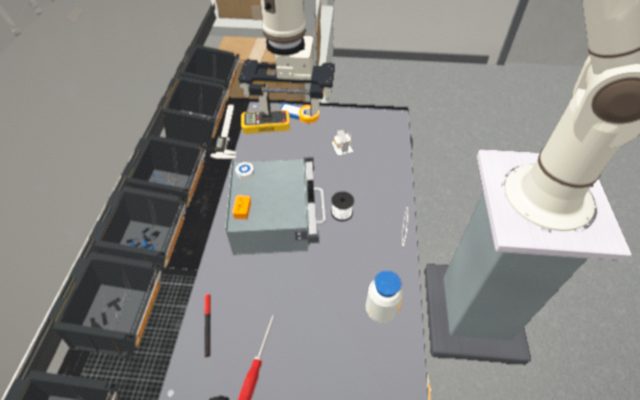

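View pics/wrist0.png

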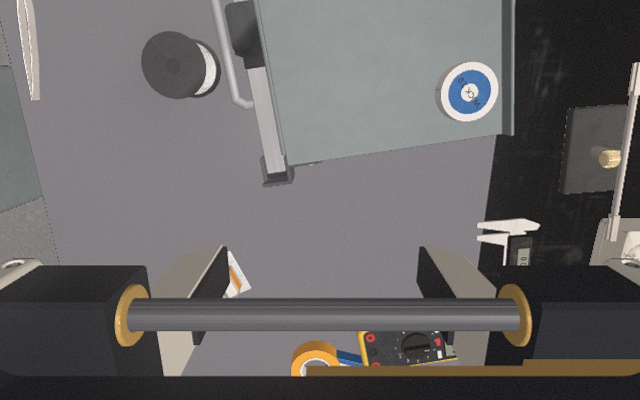

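The scene picture shows the unit at about (350,205), spool (307,240), dispenser (237,200), transformer (363,293). The side picture shows the unit top at about (270,200), carton (241,207), reel (244,170), bar x≈310, spool (343,206), dispenser (385,295) and transformer (343,142). The wrist picture shows the front edge running from (255,0) to (283,165), the right bar end at (277,170), the reel at (468,92) and the spool at (180,65). The next step is a rough localisation, then a better wrist view.

```bash
cat > h.py <<'E'
from bench import manip, effector, viewer
import cv2,numpy as np
from scipy.spatial.transform import Rotation as R
np.set_printoptions(precision=4,suppress=True)
def ray(c,p,z):
    f=200/np.tan(np.radians(c["vfov"])/2)
    d=R.from_quat(c["attitude"]).apply([(p[0]-c["cx"])/f,(p[1]-c["cy"])/f,1])
    e=np.array(c["eye"]);return e+d*(z-e[2])/d[2]
def proj(c,P):
    f=200/np.tan(np.radians(c["vfov"])/2)
    v=R.from_quat(c["attitude"]).inv().apply(np.array(P)-c["eye"])
    return np.c_[c["cx"]+f*v[...,0]/v[...,2],c["cy"]+f*v[...,1]/v[...,2]]
def down(yaw): # yaw = world angle of tool x axis; tool z down
    return (R.from_euler('z',yaw)*R.from_euler('x',np.pi)).as_quat()
E
python3 - <<'E'
from h import *
s=viewer.get_calibration("side")
for n,p,z in [("c1",(230,163),.104),("c2",(304,160),.104),("c3",(308,234),.104),("c4",(228,234),.104),("fuse",(242,200),.126),("reel",(244,169),.119),("spool",(343,199),.054),("disp",(388,281),.116),("trafo",(343,138),.04)]: print(n,ray(s,p,z))
w=viewer.get_calibration("wrist")
for n,p,z in [("frontR",(284,166),.104),("front top",(256,0),.104),("barR",(278,170),.087),("reel",(468,92),.119),("spool",(173,65),.054)]: print(n,ray(w,p,z))
q0=manip.current_q()
for p in [(.6,.15,.33),(.6,.12,.36),(.62,.1,.33)]:
    print(p,manip.solve_ik(p,manip.current_tcp_rot()))
try:
    manip.move_pose((.6,.1,.36),manip.current_tcp_rot())
except manip.PlanningError as e: print(e); manip.move_pose((.6,.1,.33),manip.current_tcp_rot())
c=viewer.get_calibration("wrist");im=viewer.get_image("wrist")
cv2.imwrite("pics/w1.png",im[:,:,::-1]);np.save("w1.npy",c,allow_pickle=True)
print(c,manip.current_clock())
E
```

```text
c1 [0.7933 0.05   0.104 ]
c2 [0.6179 0.0247 0.104 ]
c3 [0.5856 0.2369 0.104 ]
c4 [0.752  0.2514 0.104 ]
fuse [0.7347 0.1764 0.126 ]
reel [0.7511 0.0799 0.119 ]
spool [0.5179 0.0966 0.054 ]
disp [0.4223 0.338  0.116 ]
trafo [ 0.5294 -0.1292  0.04  ]
frontR [0.6192 0.0235 0.104 ]
front top [0.6036 0.14   0.104 ]
barR [0.6122 0.0165 0.087 ]
reel [0.7515 0.0793 0.119 ]
spool [0.5216 0.1009 0.054 ]
(0.6, 0.15, 0.33) [ 0.0793  0.3741 -0.4935  1.503   0.1794  1.3111 -0.4317]
(0.6, 0.12, 0.36) [ 0.1286  0.3447 -0.4922  1.4743  0.1633  1.3649 -0.3726]
(0.62, 0.1, 0.33) [ 0.1458  0.3904 -0.4756  1.4784  0.1804  1.3179 -0.3444]
{'vfov': 58.01044641105401, 'cx': 322.76089602896025, 'cy': 201.82050432156683, 'eye': array([0.6007, 0.1798, 0.516 ]), 'attitude': array([ 0.9884, -0.0006, -0.001 ,  0.1519])} 0.9333
```

View pics/w1.png

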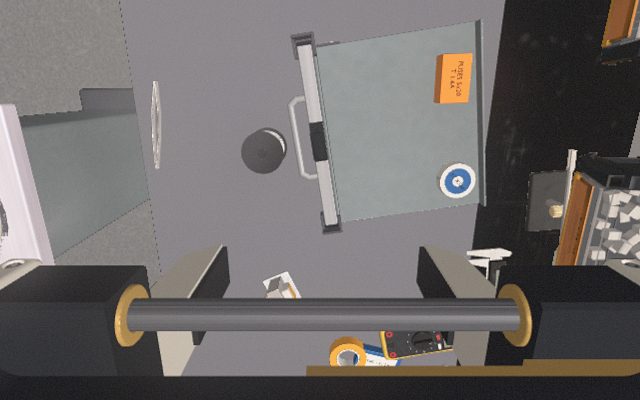

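The wrist view shows the unit top with corners at about (316,46), (340,222), (478,20) and (482,204). Bar ends are at (303,37) and (332,228), the grip at (318,141), the handle at x≈297, the spool at (262,153), the carton (454,78), the reel (458,181) and the transformer (282,288). I'll zoom on the front for precision.

Run:
```python
import cv2
im=cv2.imread("pics/w1.png")[20:245,225:375]
cv2.imwrite("pics/w1c.png",cv2.resize(im,None,fx=2.6,fy=2.6,interpolation=cv2.INTER_CUBIC))
```

```text
(no output)
```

View pics/w1c.png

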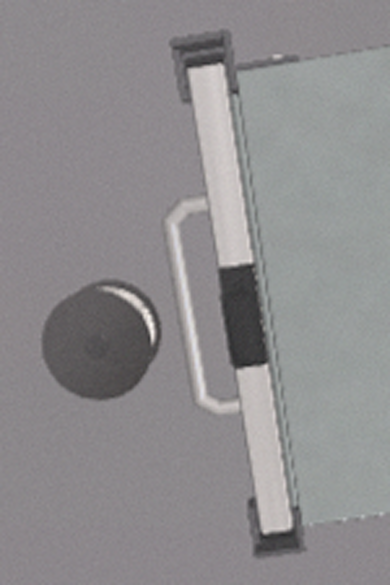

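Run:
```python
from h import *
c=np.load("w1.npy",allow_pickle=True).item()
k=lambda p:(p[0]/2.6+225-.3,p[1]/2.6+20-.3)
L,Rr=ray(c,k((208,65)),.087),ray(c,k((276,533)),.087)
f=L-Rr;print("bar",L,Rr,np.hypot(*f[:2]),"mid",(L+Rr)/2,"ang y axis-90",np.degrees(np.arctan2(-f[0],f[1])))
A,B=ray(c,k((243,70)),.104),ray(c,k((303,525)),.104)
f=A-B;print("edge",A,B,np.hypot(*f[:2]),(A+B)/2,np.degrees(np.arctan2(-f[0],f[1])))
C,D=ray(c,(478,20),.117),ray(c,(482,204),.117);f=C-D
print("rear",C,D,np.hypot(*f[:2]),(C+D)/2,np.degrees(np.arctan2(-f[0],f[1])))
A,B=ray(c,k((168,218)),.05),ray(c,k((200,400)),.05);f=A-B
print("handle",(A+B)/2,np.degrees(np.arctan2(-f[0],f[1])))
print("spool",ray(c,k((99,341)),.054),"r px",57/2.6)
print("fuse",ray(c,(454,78),.126),"reel",ray(c,(458,181),.119),"trafo top",ray(c,(285,283),.04))
s=viewer.get_calibration("scene");print("disp scene",ray(s,(237,188),.116),ray(s,(363,285),.047))
im=cv2.imread("pics/w1.png")[20:245,225:375]
```

```text
bar [0.5802 0.2254 0.087 ] [0.61   0.0143 0.087 ] 0.21323751583653827 mid [0.5951 0.1198 0.087 ] ang y axis-90 8.031320698096069
edge [0.5952 0.2217 0.104 ] [0.6223 0.0248 0.104 ] 0.1987386034770525 [0.6087 0.1233 0.104 ] 7.830219749361868
rear [0.7553 0.2447 0.117 ] [0.7847 0.0514 0.117 ] 0.19551419254026942 [0.77   0.1481 0.117 ] 8.625498547703826
handle [0.565 0.117 0.05 ] 8.687416729873842
spool [0.5226 0.1032 0.054 ] r px 21.923076923076923
fuse [0.7342 0.1896 0.126 ] reel [0.753  0.0794 0.119 ] trafo top [ 0.5432 -0.0967  0.04  ]
disp scene [0.4168 0.3105 0.116 ] [ 0.5321 -0.1313  0.047 ]
```

```bash
cat >> h.py <<'E'
PSI=0.140; C0=np.array([.6928,.1342])
def U(x,y,z):  # unit frame xy, world z
    c,s=np.cos(PSI),np.sin(PSI); return np.array([C0[0]+c*x-s*y,C0[1]+s*x+c*y,z])
def tool(yaw,tilt=0): # tilt leans the body towards unit -x
    b=R.from_euler('z',PSI)*R.from_euler('y',-tilt)*R.from_euler('x',np.pi)
    return (b*R.from_euler('z',yaw)).as_quat()
def st(m): print(m,manip.current_clock(),manip.current_tool_pos(),"F",manip.current_force(),"gap",manip.current_finger_gap())
E
python3 - <<'E'
from h import *
c=np.load("w1.npy",allow_pickle=True).item()
print("trafo corner",ray(c,(285,272),.006),"scene",ray(viewer.get_calibration("scene"),(363,298),.006))
for y in (0,np.pi): print(y,[manip.solve_ik(U(*p),tool(y,t)) for p,t in (((-.0985,0,.1),0),((-.25,-.145,.04),0),((-.108,0,.04),.26),((-.223,0,.04),.26))])
q=[manip.solve_ik(U(-.0985,0,.2),tool(y)) for y in (0,np.pi)]
yaw=(0,np.pi)[int(np.argmin([9 if k is None else np.abs(np.array(k)-manip.current_q()).max() for k in q]))];print("yaw",yaw)
mid=np.array([.5951,.1198]); o=tool(yaw)
manip.move_pose([*mid,.2],o)
manip.servo_line([*mid,.100],vel=.08); st("down")
effector.close(30); st("closed")
manip.servo_line([*mid,.108],vel=.03); st("lift1")
im=viewer.get_image("scene");cv2.imwrite("pics/s1.png",im[:,:,::-1])
E
```

```text
trafo corner [ 0.5398 -0.0969  0.006 ] scene [ 0.5371 -0.1295  0.006 ]
0 [array([-0.0796,  0.5481, -0.2167,  1.7664,  0.1506,  0.8432, -1.7968]), array([ 0.2011,  0.4524, -0.1926,  2.1333,  0.156 ,  0.5687, -1.5351]), array([-0.1975,  0.5153, -0.0816,  2.0523,  0.2269,  0.3247, -1.9003]), array([-0.2546,  0.3787, -0.0533,  2.3178,  0.3151,  0.1982, -2.0338])]
3.141592653589793 [array([ 0.2633,  0.6441, -0.6918,  1.7541,  0.4996,  0.9267,  1.0724]), array([ 0.53  ,  0.5161, -0.5867,  2.1227,  0.4798,  0.6334,  1.3195]), array([ 0.1659,  0.5755, -0.527 ,  2.0402,  0.7865,  0.4393,  0.7638]), array([ 0.077 ,  0.4112, -0.4274,  2.3074,  0.8247,  0.2831,  0.6366])]
yaw 0
down 3.625 [0.5951 0.1198 0.1004] F [-0.6515 -0.1494 -0.4758] gap 0.09167728275056757
closed 4.6083 [0.5954 0.1196 0.1001] F [-0.0716 -1.0503 -0.121 ] gap 0.029457131232105114
lift1 5.025 [0.5952 0.1198 0.1082] F [ 0.0634  0.3817 -2.4214] gap 0.029933905437903204
```

The grip is held (gap 30 mm, 2.4 N load). I'll lift the bar, place it and release.

Run:
```python
from h import *
p=manip.current_tool_pos(); 
manip.servo_line([*p[:2],.18],vel=.08); st("up")
t=U(-.035,0,.18)
manip.servo_line(t,vel=.12)
manip.servo_line([*t[:2],.139],vel=.08)
z=.139
while z>.127 and manip.current_force()[2]<0.5:
    z-=.0015; manip.servo_line([*t[:2],z],vel=.03)
st("touch")
effector.open_jaws(); manip.servo_line([*t[:2],.24],vel=.15); st("released")
s=U(-.2,0,.28)
manip.move_pose([s[0],s[1],.30],tool(0))
c=viewer.get_calibration("wrist");im=viewer.get_image("wrist");np.save("w2.npy",c,allow_pickle=True)
cv2.imwrite("pics/w2.png",im[:,:,::-1]);cv2.imwrite("pics/sd2.png",viewer.get_image("side")[:,:,::-1])
st("look")
a=cv2.imread("pics/w2.png")
b=cv2.imread("pics/sd2.png")[80:340,190:450]
cv2.imwrite("pics/m2.png",np.hstack([cv2.resize(a,(480,300)),cv2.resize(b,(300,300))]))
```

```text
up 6.125 [0.5946 0.1197 0.1794] F [ 0.8771  0.1544 -2.2211] gap 0.029384511368360615
touch 8.725 [0.6584 0.1293 0.1331] F [-3.249  -0.8656  6.924 ] gap 0.029983826114145382
released 10.6917 [0.6574 0.1291 0.2389] F [-0.1963 -0.9058 -0.3173] gap 0.09158464913439894
look 11.525 [0.4956 0.1063 0.2992] F [0.2133 0.1043 0.349 ] gap 0.092050027841025
```

View pics/m2.png

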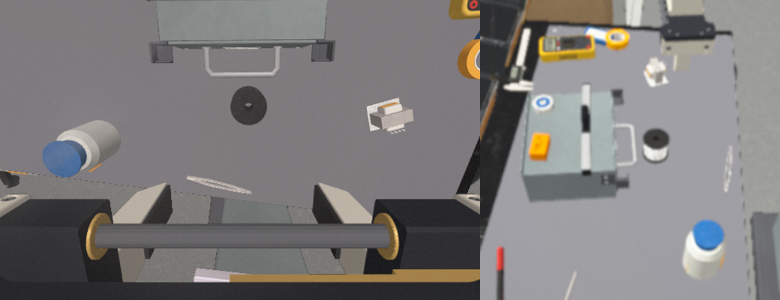

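The bar lies across the front half of the unit top, grip up, clear of the reel and carton. In the left panel (480 wide) the spool is at (249,105), the handle bar along row 74 from x=207 to 278, the transformer at (390,115) and the dispenser base at (100,140). Next I refine the spool, handle and transformer positions.

Run:
```python
from h import *
c=np.load("w2.npy",allow_pickle=True).item();im=cv2.imread("pics/w2.png")
def toU(P): d=P[:2]-C0; return np.array([np.cos(PSI)*d[0]+np.sin(PSI)*d[1],-np.sin(PSI)*d[0]+np.cos(PSI)*d[1]])
g=im.max(2); m=np.zeros_like(g); m[105:180,295:370]=(g[105:180,295:370]<75)
cs=max(cv2.findContours(m,0,2)[0],key=cv2.contourArea);(x,y),r=cv2.minEnclosingCircle(cs);print("spool px",x,y,r)
P=ray(c,(x,y),.054);print("spool",P,toU(P))
h=im[60:115,260:385];hm=(h.min(2)>150).astype(np.uint8);ys,xs=np.nonzero(hm)
k=ys>ys.max()-8;yy=np.median(ys[k]);print("handle rows",ys.max()+60,xs.min()+260,xs.max()+260)
l=[ray(c,(q,np.median(ys[(xs==q-260)])+60),.05) for q in (295,310,325,340,355)]
for P in l: print("handle",P,toU(P))
for q in ((502,132),(552,160),(530,172),(490,130)): print("trafo",toU(ray(c,q,.03)))
```

```text
spool px 331.3669738769531 140.30274963378906 25.504852294921875
spool [0.5234 0.1007 0.054 ] [-0.1724 -0.0095]
handle rows 100 272 373
handle [0.5621 0.1462 0.05  ] [-0.1278  0.0301]
handle [0.5654 0.1302 0.05  ] [-0.1267  0.0139]
handle [0.5682 0.1142 0.05  ] [-0.1262 -0.0024]
handle [0.5699 0.098  0.05  ] [-0.1267 -0.0187]
handle [0.5717 0.0818 0.05  ] [-0.1273 -0.035 ]
trafo [-0.166  -0.2096]
trafo [-0.1991 -0.2743]
trafo [-0.2138 -0.2505]
trafo [-0.1637 -0.1953]
```

Run:
```python
from h import *
sp=np.array([.5230,.1012])
manip.move_pose([*sp,.12],tool(0))
manip.servo_line([*sp,.014],vel=.1); st("down")
effector.close(20); st("closed")
manip.servo_line([*sp,.050],vel=.08); st("lift")
t=U(-.255,-.147,.05)
manip.servo_line(t,vel=.15)
manip.servo_line([*t[:2],.018],vel=.08); st("low")
z=.018
while z>.010 and manip.current_force()[2]<1.0:
    z-=.001; manip.servo_line([*t[:2],z],vel=.03)
st("touch")
effector.open_jaws(); manip.servo_line([*t[:2],.16],vel=.15); st("released")
s=U(-.13,0,.15)
manip.move_pose(s,tool(0,.26))
cv2.imwrite("pics/sc3.png",viewer.get_image("scene")[:,:,::-1]);cv2.imwrite("pics/sd3.png",viewer.get_image("side")[:,:,::-1])
a=cv2.imread("pics/sc3.png")[130:330,190:440];b=cv2.imread("pics/sd3.png")[80:330,190:450]
cv2.imwrite("pics/m3.png",np.hstack([cv2.resize(a,(400,320)),cv2.resize(b,(333,320))]))
```

```text
down 13.4917 [0.5236 0.1014 0.0146] F [0.5961 0.2076 0.0888] gap 0.09171033188262873
closed 14.2083 [0.523  0.1009 0.0141] F [ 0.3825 -1.0149  0.8887] gap 0.0522208937139978
lift 14.8083 [0.5233 0.1012 0.0505] F [ 0.5474  0.2897 -3.1568] gap 0.0522038493021012
low 16.5833 [ 0.4606 -0.0466  0.0177] F [ 0.6195  0.4241 -1.959 ] gap 0.05251346662008223
touch 17.8333 [ 0.461  -0.047   0.0138] F [-2.9552  0.5398 10.2772] gap 0.052207438656380764
released 19.7833 [ 0.4601 -0.0469  0.1592] F [ 0.4637  0.4673 -0.5179] gap 0.09211585770855628
```

View pics/m3.png

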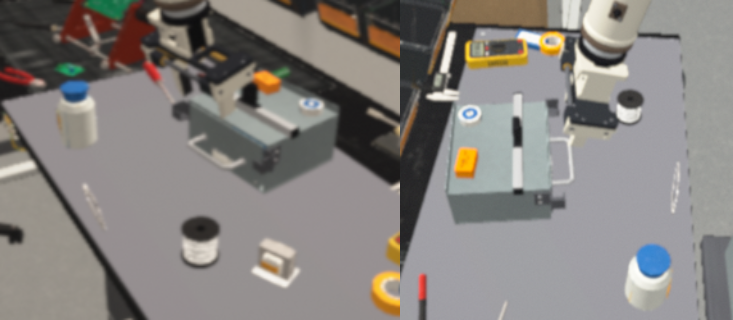

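The spool stands upright beside the transformer (left panel at (200,240) against (275,258)), and everything else is unmoved. Next I hook the handle with shut, tilted fingers.

Run:
```python
from h import *
T=.26;o=tool(0,T)
effector.close(20)
n=np.array([np.sin(T),-np.cos(T)])
tip=np.array([-.1045,.037]); a=tip-.07*n
manip.servo_line(U(a[0],0,a[1]),ori=o,vel=.15); st("above")
F0=manip.current_force()
for k in (.03,.02,.01,0):
    b=tip-k*n; manip.servo_line(U(b[0],0,b[1]),vel=.05)
    d=manip.current_force()-F0; print(k,d)
    if np.linalg.norm(d)>8: print("contact"); break
else:
    x=tip[0]
    manip.servo_line(U(x-.02,0,tip[1]),vel=.04); st("pull20")
    manip.servo_line(U(x-.105,0,tip[1]),vel=.06); st("pull105")
    x-=.105
    for i in range(10):
        x-=.0015; manip.servo_line(U(x,0,tip[1]),vel=.02)
        F=manip.current_force();f=F[:2]@[np.cos(PSI),np.sin(PSI)]; print(round(x-tip[0],4),round(f,2))
        if f>9: break
    st("end")
```

```text
above 22.5667 [0.5711 0.1172 0.1043] F [0.2394 0.2468 0.3564] gap 0.00021718188025373952
0.03 [ 0.6555 -0.5615 -0.2987]
0.02 [-0.8829 -0.8611 -1.0245]
0.01 [-0.9176  0.2027 -0.3937]
0 [0.3809 0.0321 0.2794]
pull20 25.2167 [0.569  0.1168 0.037 ] F [-0.3046  0.2201  0.9663] gap 0.0004129053111238052
pull105 26.7833 [0.4851 0.1053 0.0368] F [0.2703 0.0437 0.0667] gap 0.00022275357152168454
-0.1065 1.44
-0.108 1.58
-0.1095 1.5
-0.111 0.0
-0.1125 0.88
-0.114 0.97
-0.1155 1.42
-0.117 4.95
-0.1185 7.97
-0.12 10.73
end 29.2833 [0.474  0.1037 0.0383] F [10.7469  0.5995 -3.9073] gap 0.000594384293645422
```

Run:
```python
from h import *
T=.26;n=np.array([np.sin(T),-np.cos(T)])
tip=np.array([-.1045-.112,.037])
manip.servo_line(U(tip[0],0,tip[1]),vel=.04); st("relax")
b=tip-.1*n; manip.servo_line(U(b[0],0,b[1]),vel=.08); st("out")
manip.servo_line(U(b[0],0,.30),vel=.2); st("up")
manip.movej([0.263, 0.501, -0.427, 1.55, 0.221, 1.138, -0.21])
st("home")
a=viewer.get_image("scene")[130:330,190:440,::-1];b=viewer.get_image("side")[80:330,190:450,::-1]
cv2.imwrite("pics/m4.png",np.hstack([cv2.resize(a,(400,320)),cv2.resize(b,(333,320))]))
```

```text
relax 29.6333 [0.4772 0.1036 0.0363] F [-0.3112  0.9962  0.0347] gap 0.00017214225911213552
out 31.0333 [0.4527 0.1003 0.1332] F [0.7226 1.2643 0.1037] gap 0.0002483362062197346
up 32.0167 [0.4521 0.1002 0.2987] F [-0.2     0.4101 -0.5439] gap 0.0008191093791113276
home 33.3583 [0.6498 0.001  0.2264] F [-0.1951  0.052   0.4296] gap 0.0004839198881221425
```

View pics/m4.png

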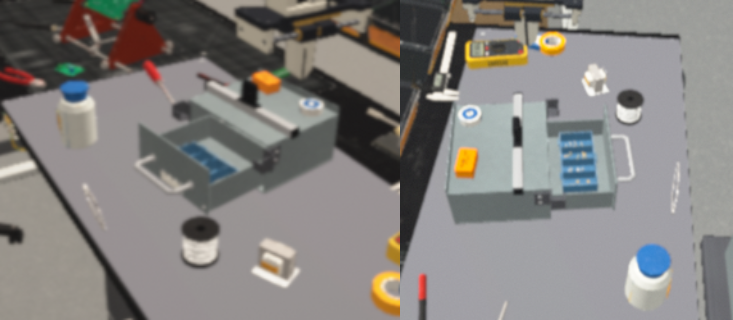

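The drawer is fully open with the assortment box visible (right panel, about (578,160)). The bar lies on top, the spool stands clear at (630,105), and nothing else has moved.

```bash
python3 -c "
from bench import manip
print(manip.hand_in())"
```

```text
the job is handed in; nothing more can be done
None
```

I handed the job in at about 33 s on the clock (limit 54 s): the bar is on top of the unit grip up, the spool is standing clear to one side, and the drawer was pulled until it met its stop and is still open; the last pictures show nothing else moved, but the interface gave no verdict.

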